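# Feed stone cores to the inspection plate with the hand crank

## Task

Slide the three round stone cores upright along the table (do not pick them up) through the gap in the near guide rail and into single file between the rails, the tall core leading. Then wind the hand crank, moving the pusher only with it, until the pusher has closed up the row and the tall core stands centred on the dark round plate. Leave the other things on the table where they are.

Things in the scene. Friction and masses are not known exactly. Their poses are not given: they have to be found in the camera images.
- feeder: Hand-cranked core feeder fixed to the table; place and yaw vary. Origin: table level, centre of the dark inspection plate; z up, +y along the track from plate to loading gap and pusher, -x the robot's side. Two aluminium rails, 16 mm high, 12 thick, inner faces at x = -26 and +26 mm (channel 52 wide; floor is the bare table). Far rail y = -50 to 310; near rail -50 to 150 and 225 to 310.
- gap (a point): Middle of the loading gap in the near rail, on the channel's middle line at table level: feeder (0, 187.5, 0) mm. The gap is 75 mm wide (feeder y = 150 to 225 mm). Short guides as high as the rails flare out from its ends to feeder (-50, 140) and (-50, 235) mm. Behind the far rail a 12 mm guide rod runs along x = 70 at height 32 mm.
- plate (a point): Centre of the inspection plate, a dark steel disc 64 mm across set flush in the table between the rails (the feeder's origin). A core centred on it leaves a 10 mm dark rim all round.
- lamp (a point): Middle of the underside of a flat lamp (105 x 125 mm, long side along the feeder's y) 328 mm above the table over the grey gearbox, on two posts at its far edge. Feeder x = -25 to 80, y = -223 to -97 mm. It leaves no room for a vertical gripper over the upper part of the crank's circle: come tilted, along the crank's axis. Gearbox below: same y, x = -87 to 80, about 170 mm high.
- crank_axis (a point): Centre of the crank's circle, on the gearbox's sloping face, at feeder (-60, -160, 150) mm. The crank's axis leans 38 degrees from vertical towards the robot: in the feeder frame it points out of the face along (-0.616, 0, 0.788).
- crank_grip (a point): Middle of the crank's grip: a black round handle 22 mm in diameter, 45 mm long, parallel to the crank's axis, a sleeve that spins freely on its pin, so a hand holding it need not turn with the crank. It is 50 mm from the axis; this point lies 37 mm out from crank_axis along the axis; the handle runs from 25 mm below to 20 mm above it.
- crank (a joint): Crank angle, rad, growing clockwise seen from the handle's end; range 0 to 15, starts between 0 and 2. At 0 the arm points to the feeder's +y; a quarter turn later up and away from the robot. Takes about 6 N at the handle; stays where left. Each radian moves the pusher 12 mm (75 mm a turn) towards the plate. The pusher pushes the cores but cannot pull them back.
- pusher: Steel paddle 42 mm wide, 12 thick, top 50 mm above the table, across the channel, on a carriage on the guide rod; driven by the crank alone. Origin: table level, middle of the face that pushes the cores, at feeder y = 250 mm minus 12 mm per rad of crank. With the three cores touching and the tall one centred on the plate it is at y = 110 mm.
- tall_core: The tall drilled stone core: plain grey upright cylinder, diameter 44 mm, height 82 mm, about 0.33 kg. Origin at the centre of its underside, z up its axis. Starts standing on the table on the robot's side of the track, in any of three places among the short cores.
- short_core_1: Short drilled stone core: plain grey upright cylinder, diameter 44 mm, height 58 mm, about 0.23 kg. Same stone as the other cores. Origin at the centre of its underside, z up its axis. Starts standing on the table on the robot's side of the track.
- short_core_2: Short drilled stone core: plain grey upright cylinder, diameter 44 mm, height 58 mm, about 0.23 kg. Same stone as the other cores. Origin at the centre of its underside, z up its axis. Starts standing on the table on the robot's side of the track.
- hammerstone: Bystander: rounded tan stone, 60 mm across and 45 mm high, robot's side of the track. Leave it alone.
- stone_block: Bystander: square upright stone block 45 x 45 x 80 mm, to the left of the cores; not a core. Leave it alone.
- abrader: Bystander: dark flat block 45 x 100 x 28 mm behind the track. Leave it alone.
- nodule_1: Bystander: dark stone, 84 mm across, 47 mm high, at the right. Leave it alone.
- nodule_2: Bystander: tan stone, 66 mm across, 34 mm high, at the right. Leave it alone.

How it is judged:
By the outcome, as a careful person would: the job done as asked, in the order asked, and still so for the second after the job is handed in, with the robot touching nothing.
It also fails if it takes over 72 s, if anything falls off the work surface, if the arm or the gripper's body presses on something with over 40 N, if the wrist force passes 120 N, or if a joint passes its speed limit or range.

## Robot

A 6-joint arm with a two-finger parallel gripper is mounted at the origin on the work surface. World frame = base frame: x ahead of the robot, y to its left, z up, the work surface at z = 0. Lengths are in m, angles in rad, forces in N, time in s.
With the tool pointing down it reaches from about 0.25 to 0.775 m from the base axis. Payload 8.9 kg.
Tool frame: the origin (TCP) lies at the very end of the fingers, on their centre line; the grasp point (between the pads) lies 19 mm behind it (tcp_to_grasp is the z of the grasp point in the tool frame, in m); z points along the fingers, y is the line along which they close (so a half turn about z gives the same grasp; the last joint's range is limited). The gripper opens to 85 mm and grips with 20 to 120 N. Pads are 22 mm wide; open, the fingers measure 114 mm over their backs; the gripper's body (76 mm by 85 mm) begins 54 mm behind the grasp point. The pads swing forward as they close: fully open they stand 13 mm farther back than shut.
Start: joints at [-0.139, 0.291, -0.153, 1.127, 0, 1.431], TCP at [0.525, 0, 0.231] pointing down, gripper open.
Joint ranges: [-2.52, 2.52], [-0.91, 1.74], [-1.3, 1.37], [-1.96, 2.02], [-1.52, 1.47], [-3.14, 3.14]. Speed limits (rad/s): [2.22, 2.22, 2.79, 3.14, 3.14, 3.14].

## Interface

Orientations are given as a 3x3 rotation matrix whose columns are the frame's x, y, z axes.
In Python, from bench import sense, snapshot, close_job, tcp_to_grasp gives the robot as it stands. The module is installed in compiled form; this text tells all that it offers.
- The arm moves only by the tool send_rows, never from a script. Its arguments are lists of equal length, an entry for each row: "linear": the shift along the tool's x, y, z each as a share of 200 mm, from -1 to 1, a list of three; "turn": the turn about the tool's z as a share of 180 degrees, from -1 to 1. In form: {"linear": [[x, y, z], ...], "turn": [turn, ...]}. A call has 1 to 10 rows; each row is the pose to reach, as a shift and turn from the pose commanded when the call began, along the tool's axes at that moment, turning the shorter way round; what a row does not reach only later rows make up. A row lasts 1/10 s, in which the tool goes at most 50 mm and 8.59 degrees, less where a joint would pass 70% of its speed; a pose out of reach is approached as far as the arm can. A call with a number of a shift or a turn outside -1 to 1 is refused whole. A call with a gripper value outside its range is refused whole. "gripper" is the opening, from -1 (shut) to 1 (fully open), set as the call begins (left out, the last holds). The fingers move at their own pace and stop on an object; "grip_force" is the grip in N (left out, the last holds). Time passes only in rows, so rows that repeat a pose let the fingers close. It gives the time, the measured TCP pose, the force, the opening and the grip force at its end, in the units of the state.
- sense(): the state, without advancing time (a new reading comes with each control period).
- snapshot(name): name is "scene" or "side" or "wrist"; returns a dict with "color" (420x560x3 uint8, red, green, blue), "range_z" (420x560 float32, m along the optical axis (not along the pixel's ray), 0 where there is no reading), "fx", "fy", "cx", "cy" (pixels), "cam_to_world" (4x4, takes a point from camera to world coordinates); the wrist camera has in their place "hand_eye" (4x4, takes a point from camera to tool coordinates, whose origin is the TCP and whose axes are the flange's). Camera axes: x right, y down, z forward; pixel columns grow to the right and rows downward; lengths in m; the calibration is good to about 2 mm. A picture is of the moment at which its call begins: read the wrist's pose just before it.
- close_job(): hands the job in; it is judged then, once.
The state is a dict: "time": time; "joint_positions": joint angles; "joint_vel": joint speeds; "effort": joint torques, N m; "eef_pos": TCP position; "eef_rot": TCP orientation; "wrist_force": force on the tool from outside, world axes, zero at the start; "ft_torque": the same for the moment, N m; "gripper_width": finger opening in m; "gripper_force": force on a finger pad.
Only numpy, scipy, OpenCV 4.12 (cv2) and the standard library are available. Lean on these libraries where they do the work, as an engineer would, in place of code of your own. Each camera call takes 0.05 s, during which the arm holds its last target. There are 200 camera calls.

## Working session

There is one attempt and no reset: what is moved stays moved. The work goes in short steps, Python scripts to look and compute and a tool call to move; the robot and the scene stay as the last step left them, time stands still between calls to the robot, and variables do not carry over. Pictures are saved under pics/ and viewed, at most 10 in all, crops included, and the job is handed in when it is done.

Besides the shell and the picture viewer there is one more tool, called as name(argument=value, ...), one argument or row to a line, values as JSON. send_rows: Moves the arm, as the interface text tells. Its arguments: {"type":"object","properties":{"linear":{"type":"array"},"turn":{"type":"array"},"gripper":{"type":"number"},"grip_force":{"type":"number"}},"required":["linear","turn"]}

```bash
mkdir -p pics; ls; python3 - <<'E'
from bench import sense, snapshot, tcp_to_grasp
import numpy as np, cv2
s=sense(); print(s, tcp_to_grasp)
for n in("scene","side"):
    d=snapshot(n); np.savez(n+".npz",**d); cv2.imwrite(f"pics/{n}0.png",d["color"][:,:,::-1])
    print(n,d["fx"],d["cx"],d["cy"],np.round(d["cam_to_world"],3).tolist())
E
```

```text
pics
{'time': 0.0, 'joint_positions': array([-1.39315915e-01,  2.91279101e-01, -1.54095066e-01,  1.12666329e+00,
       -4.47236940e-05,  1.43147851e+00]), 'joint_vel': array([ 0.00087289,  0.00046878,  0.00075925,  0.00011315, -0.00121166,
        0.00053   ]), 'effort': array([-3.46096487e-03, -5.37150800e+01,  3.31364536e+01,  1.60375424e-02,
       -3.39078597e-04,  1.08972756e-05]), 'eef_pos': array([5.24592337e-01, 3.80006474e-05, 2.30744562e-01]), 'eef_rot': array([[-1.84729047e-06,  9.99999237e-01, -1.23531891e-03],
       [ 9.99999992e-01,  2.00548750e-06,  1.28060468e-04],
       [ 1.28062848e-04, -1.23531866e-03, -9.99999229e-01]]), 'wrist_force': array([-0.05099189,  0.18407014,  0.74955562]), 'ft_torque': array([-0.01386965,  0.01301382, -0.01173829]), 'gripper_force': 0.0, 'gripper_width': 0.08531236871002015} -0.0187
scene 445.1398180449819 283.52301890622107 207.70162803513023 [[-0.364, 0.647, -0.67, 1.471], [0.931, 0.239, -0.276, 0.289], [-0.018, -0.724, -0.689, 1.085], [0.0, 0.0, 0.0, 1.0]]
side 451.390083655378 275.61053988309965 206.42722768624745 [[0.842, -0.366, 0.396, 0.161], [-0.539, -0.577, 0.613, -0.75], [0.005, -0.73, -0.683, 0.942], [0.0, 0.0, 0.0, 1.0]]
```

View pics/scene0.png

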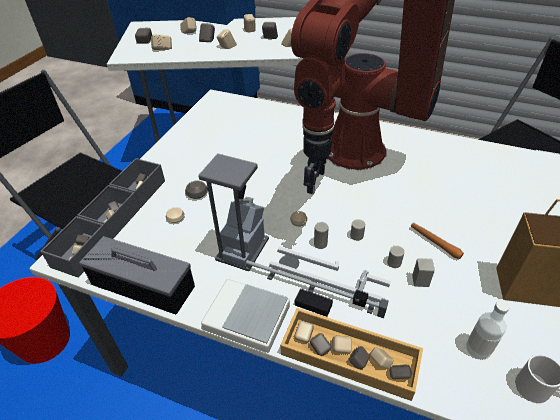

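View pics/side0.png

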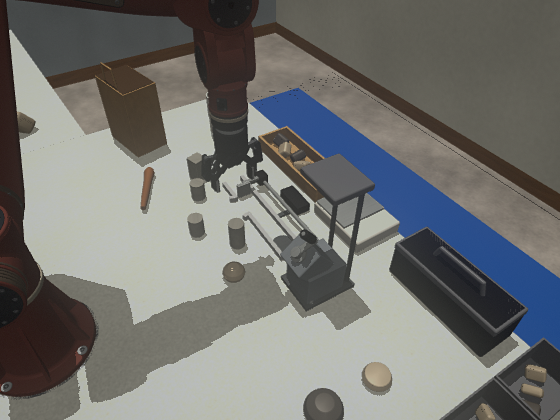

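The scene view shows the tall core at about (321,235), short cores at (358,229) and (396,257), and the block at (424,272). The lamp is at (228,170), and the rails run from (250,268) to (385,305). The side view agrees, with the tall core at (237,232). Next I'll measure these from the depth clouds.

```bash
cat > h.py <<'E'
import numpy as np, cv2
def cloud(d,T=None):
    z=d["range_z"]; v,u=np.nonzero(z>0); zz=z[v,u]
    P=np.c_[(u-d["cx"])/d["fx"]*zz,(v-d["cy"])/d["fy"]*zz,zz]
    T=d["cam_to_world"] if T is None else T
    return P@T[:3,:3].T+T[:3,3], d["color"][v,u]
E
python3 - <<'E'
from h import *
R=2000 # px per m
H=np.zeros((520,700),np.float32)
for n in("scene","side"):
    P,c=cloud(np.load(n+".npz"))
    t=P[(abs(P[:,2])<.012)&(P[:,0]>.3)&(P[:,0]<.7)&(abs(P[:,1])<.3)]
    print(n,"table z",np.median(t[:,2]))
    m=(P[:,2]>.325)&(P[:,2]<.36)&(P[:,0]>.45)&(P[:,0]<.95)&(P[:,1]<-.03)&(P[:,1]>-.45)
    L=P[m]; print("lamp",len(L),L.mean(0).round(4),np.median(L[:,2]))
    if len(L)>50: print(cv2.minAreaRect(L[:,:2].astype(np.float32)*1000))
    # height map x .3...0.9 rows downwards far; y .35..-.35
    for lo,hi,nm in((.050,.064,"short top"),(.074,.088,"tall top")):
        m=(P[:,2]>lo)&(P[:,2]<hi)&(P[:,0]>.25)&(P[:,0]<.85)&(abs(P[:,1])<.4)
        Q=P[m]; I=np.zeros((650,850),np.uint8)
        I[((Q[:,0]-.22)*1000).astype(int),((.42-Q[:,1])*1000).astype(int)]=255
        I=cv2.morphologyEx(I,cv2.MORPH_CLOSE,np.ones((5,5)))
        k,l,st,ce=cv2.connectedComponentsWithStats(I)
        for i in range(1,k):
            if st[i,4]>250: print(nm,"x %.3f y %.3f w(x) %d w(y) %d"%(ce[i,1]/1000+.22,.42-ce[i,0]/1000,st[i,3],st[i,2]),st[i,4])
    np.save(n+"P.npy",P)
# height map image
I=np.full((560,720),0,np.float32)
for n in("scene","side"):
    P=np.load(n+"P.npy"); u=((.36-P[:,1])*1000).astype(int); v=((P[:,0]-.3)*1000).astype(int)
    ok=(u>=0)&(u<719)&(v>=0)&(v<559)&(P[:,2]<.36)
    for du in(0,1):
        for dv in (0,1): np.maximum.at(I,(v[ok]+dv,u[ok]+du),P[ok,2])
cv2.imwrite("pics/h0.png",cv2.applyColorMap(np.clip(I*1000*2.5,0,255).astype(np.uint8),cv2.COLORMAP_JET))
E
```

```text
scene table z 0.0011628364849050055
lamp 1378 [ 0.6735 -0.1951  0.3471] 0.3482729193512243
((665.9736328125, -199.75140380859375), (127.13035583496094, 107.94172668457031), 88.44287109375)
short top x 0.459 y 0.129 w(x) 43 w(y) 40 606
short top x 0.530 y 0.267 w(x) 46 w(y) 44 943
short top x 0.693 y -0.198 w(x) 34 w(y) 80 505
short top x 0.718 y 0.205 w(x) 53 w(y) 36 828
tall top x 0.536 y 0.028 w(x) 41 w(y) 44 593
tall top x 0.573 y 0.354 w(x) 52 w(y) 53 1290
side table z -0.0004941640360472399
lamp 2273 [ 0.6579 -0.2116  0.3459] 0.34706857883287034
((633.4832763671875, -138.62681579589844), (142.4888458251953, 299.4291076660156), 24.389570236206055)
short top x 0.456 y 0.125 w(x) 43 w(y) 46 986
short top x 0.525 y 0.252 w(x) 42 w(y) 28 473
short top x 0.607 y -0.228 w(x) 110 w(y) 101 495
short top x 0.824 y -0.340 w(x) 8 w(y) 126 438
tall top x 0.533 y 0.025 w(x) 46 w(y) 43 1199
tall top x 0.620 y -0.249 w(x) 110 w(y) 30 324
tall top x 0.824 y -0.337 w(x) 7 w(y) 126 432
```

View pics/h0.png

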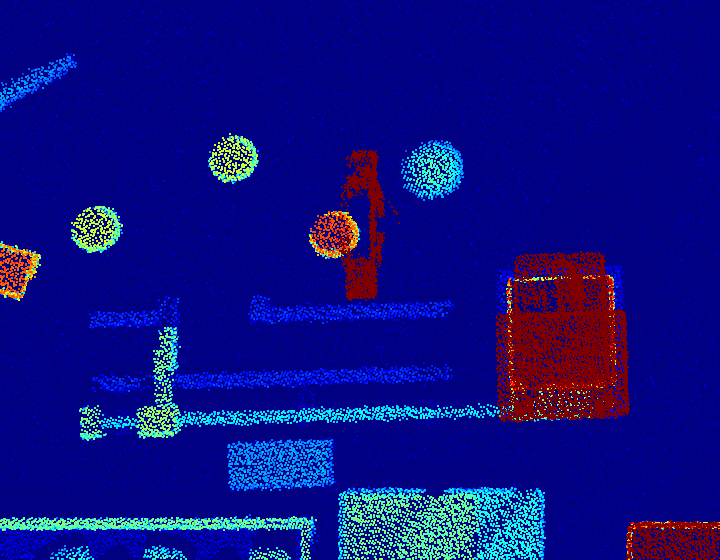

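The height map clearly shows the rails, with the gap at u≈165–250, plus the rod, pusher, cores and gearbox. Now to fit the feeder frame precisely.

```bash
python3 - <<'E'
from h import *
from scipy.optimize import least_squares
Ps=[np.load(n+"P.npy") for n in("scene","side")]
def F(P,p):
    c,s=np.cos(p[2]),np.sin(p[2]); d=P[:,:2]-p[:2]
    return np.c_[c*d[:,0]+s*d[:,1],-s*d[:,0]+c*d[:,1],P[:,2]]*[1000,1000,1000]
p0=np.array([.642,-.042,np.radians(-1.8)])
for nm,S in(("scene",Ps[:1]),("side",Ps[1:]),("both",Ps)):
    P=np.vstack(S); p=p0.copy()
    for _ in range(6):
        f=F(P,p)
        top=(f[:,2]>12)&(f[:,2]<20)&(f[:,1]>-80)&(f[:,1]<340)
        a=f[top&(abs(f[:,0]-32)<12)&~((f[:,1]>235)&(f[:,1]<262))]; 
        b=f[top&(abs(f[:,0]+32)<12)&((f[:,1]<130)|(f[:,1]>240))]
        k=np.polyfit(a[:,1],a[:,0],1); k2=np.polyfit(b[:,1],b[:,0],1)
        y0,y1=np.percentile(a[:,1],[.7,99.3])
        sl=k[0]; dx=(k[1]+k2[1])/2
        ey=((y0+50-1)+(y1-310+1))/2
        c,s=np.cos(p[2]),np.sin(p[2])
        p[:2]+=np.array([c*dx-s*ey,s*dx+c*ey])/1000; p[2]-=np.arctan(sl)
    print(nm,p,np.degrees(p[2]),k,k2,y0,y1)
f=F(P,p); np.save("F.npy",p)
q=f[(f[:,2]>42)&(f[:,2]<56)&(abs(f[:,0])<20)&(f[:,1]>150)&(f[:,1]<300)]
print("pusher",np.percentile(q[:,1],[1,5,50,95,99]))
for nm,S in zip("ab",Ps):
    f=F(S,p)
    L=f[(f[:,2]>335)&(f[:,2]<360)&(f[:,1]<-70)&(f[:,1]>-250)&(abs(f[:,0]-28)<75)]; print("lamp x",np.percentile(L[:,0],[1,99]),"y",np.percentile(L[:,1],[1,99]))
    # crank coordinate: w along axis, e1=+y, e2=up-away
    a=np.array([-.616,0,.788]); e2=np.array([.788,0,.616]); d=f-[-60,-160,150]
    w=d@a; u=d[:,1]; v=d@e2
    m=(w>25)&(w<62)&(np.hypot(u,v)<75)
    h=(w>45)&m
    print("handle",h.sum(),np.median(u[h]),np.median(v[h]),np.percentile(w[m],[50,90,99]))
    hh=m&(w>30); print(np.c_[u,v,w][hh][::max(1,hh.sum()//25)].round())
E
```

```text
scene [ 0.64232634 -0.04105422 -0.02998664] -1.7181081929993713 [3.91297583e-15 3.19836064e+01] [ 9.89859413e-04 -3.19836064e+01] -45.67131861364321 305.6713186137698
side [ 0.64213307 -0.02278315 -0.03224168] -1.8473119253396022 [-2.14776844e-15  3.21216324e+01] [-2.85907134e-04 -3.21216324e+01] -29.572964445369063 289.5729644452993
both [ 0.64202301 -0.04006421 -0.03060632] -1.753612702680724 [2.63009922e-16 3.20808201e+01] [ 1.58024950e-03 -3.20808201e+01] -45.615521042324836 305.61552104233687
pusher [224.19465172 225.30629124 234.02846782 244.78472997 246.5414642 ]
lamp x [-22.19856665  81.56575473] y [-219.16647614  -96.51249393]
handle 11 -0.262240026439315 55.64394607120306 [34.8047048  49.85826705 57.61513636]
[[ -2.  49.  59.]
 [  2.  56.  56.]
 [ -0.  56.  53.]
 [  1.  51.  53.]
 [ -2.  58.  49.]
 [  1.  56.  50.]
 [  0.  48.  50.]
 [ -3.  62.  46.]
 [ -2.  56.  46.]
 [ -1.  51.  46.]
 [  0.  47.  47.]
 [ -5.  55.  42.]
 [ -1.  57.  44.]
 [ -6.  57.  39.]
 [ -5.  54.  39.]
 [ -0.  57.  41.]
 [  3.  57.  41.]
 [-14.  60.  34.]
 [-10.  61.  35.]
 [ -8.  59.  36.]
 [ -4.  61.
[... 271 characters left out ...]
 32.]]
lamp x [-24.87964078  77.64739137] y [-225.46731906 -103.10413215]
handle 83 -16.183741000013157 50.13493997949805 [52.001986   58.0793209  59.75426141]
[[ -6.  57.  56.]
 [-10.  58.  56.]
 [ -9.  53.  58.]
 [-15.  59.  56.]
 [-10.  50.  59.]
 [-15.  56.  56.]
 [ -4.  44.  53.]
 [-15.  52.  58.]
 [-18.  57.  51.]
 [ -8.  42.  59.]
 [-16.  49.  60.]
 [-19.  54.  52.]
 [-16.  59.  37.]
 [-15.  46.  58.]
 [-21.  52.  56.]
 [-19.  56.  42.]
 [-14.  42.  57.]
 [-21.  49.  57.]
 [-21.  54.  45.]
 [-16.  41.  57.]
 [-23.  47.  57.]
 [-22.  52.  44.]
 [-18.  41.  55.]
 [-22.  46.  49.]
 [-23.  52.  39.]
 [-17.  41.  45.]
 [-23.  47.  42.]
 [-18.  40.  40.]
 [-22.  46.  36.]
 [-19.  41.  34.]]
```

send_rows(
  linear=[
    [0.1325,0.05,0],
    [0.1325,0.05,0.25],
    [0.1325,0.05,0.5],
    [0.1325,0.05,0.75],
    [0.1325,0.05,1],
    [0.1325,0.05,1],
    [0.1325,0.05,1],
  ],
  turn=[0.0097,0.0097,0.0097,0.0097,0.0097,0.0097,0.0097],
  gripper=1,
  grip_force=30,
)

```text
time: 0.8
eef_pos: [0.5345, 0.0265, 0.0317]
eef_rot: [[0.03, 1.0, -0.002], [1.0, -0.03, 0.0], [0.0, -0.002, -1.0]]
wrist_force: [0.8, 0.6, 0.8]
gripper_width: 0.0853
gripper_force: 0.0
```

send_rows(
  linear=[
    [0,0,0],
    [0,0,0],
    [0,0,0],
    [0,0,0],
    [0,0,0],
    [0,0,0],
    [0,0,0],
    [0,0,0],
  ],
  turn=[0,0,0,0,0,0,0,0],
  gripper=-1,
)

```text
time: 1.6
eef_pos: [0.5361, 0.0264, 0.0332]
eef_rot: [[0.03, 1.0, 0.003], [1.0, -0.03, -0.0], [-0.0, 0.003, -1.0]]
wrist_force: [-1.7, -0.5, 10.2]
gripper_width: 0.0437
gripper_force: 29.0
```

send_rows(
  linear=[
    [0.15,0.06,0],
    [0.31,0.11,0],
    [0.47,0.11,0],
    [0.62,0.11,0],
    [0.62,0.11,0],
    [0.62,0.2,0],
    [0.62,0.3,0],
    [0.62,0.42,0],
    [0.62,0.5475,0],
    [0.62,0.5475,0],
  ],
  turn=[0,0,0,0,0,0,0,0,0,0],
)

```text
time: 2.6
eef_pos: [0.6518, 0.1463, 0.0327]
eef_rot: [[0.032, 0.999, 0.005], [1.0, -0.032, -0.0], [0.0, 0.005, -1.0]]
wrist_force: [5.6, -1.1, 5.3]
gripper_width: 0.0433
gripper_force: 32.8
```

```bash
python3 - <<'E'
from h import *
from bench import sense,snapshot
s=sense();p=np.load("F.npy");c,n=np.cos(p[2]),np.sin(p[2]);d=s["eef_pos"][:2]-p[:2]
print("F",c*d[0]+n*d[1],-n*d[0]+c*d[1],s["wrist_force"],s["gripper_width"])
a=snapshot("scene")["color"];b=snapshot("side")["color"]
A=cv2.resize(a[200:340,200:420],None,fx=2.5,fy=2.5);B=cv2.resize(b[120:300,170:370],None,fx=1.3*1.2,fy=1.3*1.2)
B=cv2.resize(b[130:270,170:390],None,fx=2.5,fy=2.5)[:,:]
im=np.hstack([A,B])[:,:,::-1]; cv2.imwrite("pics/c1.png",cv2.resize(im,(800,255)))
E
```

```text
F 0.004061332468082972 0.1865755873846528 [ 5.58738022 -1.09830083  5.3344865 ] 0.04325724234599405
```

View pics/c1.png

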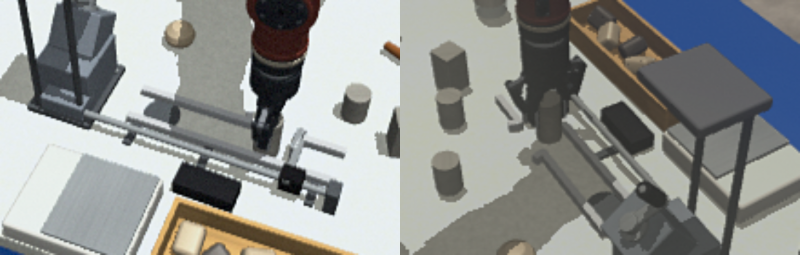

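The tall core stands in the gap (left view about (265,130)), roughly 3 mm towards the far rail. I'll centre it and slide it along to y≈45.

send_rows(
  linear=[
    [0,-0.015,0],
    [-0.12,-0.015,0],
    [-0.24,-0.015,0],
    [-0.36,-0.015,0],
    [-0.48,-0.015,0],
    [-0.6,-0.015,0],
    [-0.71,-0.015,0],
    [-0.71,-0.015,0],
  ],
  turn=[0,0,0,0,0,0,0,0],
)

```text
time: 3.5
eef_pos: [0.6402, 0.003, 0.0326]
eef_rot: [[0.033, 0.999, 0.001], [0.999, -0.033, -0.001], [-0.001, 0.001, -1.0]]
wrist_force: [-0.7, -5.4, 9.2]
gripper_width: 0.0432
gripper_force: 33.1
```

send_rows(
  linear=[
    [0,0,0],
    [0,0,0],
    [0,0,0],
    [0,0,0],
    [0,0,-0.15],
    [0,0,-0.35],
    [0,0,-0.45],
    [0,0,-0.45],
  ],
  turn=[0,0,0,0,0,0,0,0],
  gripper=0.7,
)

```text
time: 4.3
eef_pos: [0.6429, 0.0054, 0.1246]
eef_rot: [[0.03, 1.0, 0.005], [1.0, -0.03, -0.001], [-0.0, 0.005, -1.0]]
wrist_force: [0.1, -0.0, -1.0]
gripper_width: 0.0727
gripper_force: 0.0
```

```bash
cat >> h.py <<'E'
def Fm(P):
    p=np.load("F.npy");c,s=np.cos(p[2]),np.sin(p[2]);P=np.atleast_2d(P);d=P[:,:2]-p[:2]
    return np.c_[c*d[:,0]+s*d[:,1],-s*d[:,0]+c*d[:,1],P[:,2]]*1000
def cores(n):
    from bench import snapshot
    P,_=cloud(snapshot(n)); f=Fm(P)
    for lo,hi,nm in((51,64,"short"),(75,88,"tall")):
        Q=f[(f[:,2]>lo)&(f[:,2]<hi)&(f[:,0]>-240)&(f[:,0]<60)&(f[:,1]>-60)&(f[:,1]<360)]
        I=np.zeros((300,420),np.uint8); I[(Q[:,0]+240).astype(int),(Q[:,1]+60).astype(int)]=255
        I=cv2.morphologyEx(I,cv2.MORPH_CLOSE,np.ones((5,5)))
        k,l,st,ce=cv2.connectedComponentsWithStats(I)
        for i in range(1,k):
            if st[i,4]>200: print(n,nm,"F x %.0f y %.0f"%(ce[i,1]-240,ce[i,0]-60),"box centre %.0f %.0f size %d %d"%(st[i,1]+st[i,3]/2-240,st[i,0]+st[i,2]/2-60,st[i,3],st[i,2]))
def tcp():
    from bench import sense
    s=sense(); print("TCP F",Fm(s["eef_pos"]).round(1),"t",s["time"],"F",s["wrist_force"].round(1),"w",s["gripper_width"])
E
python3 -c "
from h import *
tcp();cores('scene');cores('side')"
```

```text
TCP F [[ -0.5  45.4 124.6]] t 4.3 F [ 0.1 -0.  -1. ] w 0.0726741976862469
scene short F x -185 y 162 box centre -188 164 size 47 43
scene short F x -122 y 303 box centre -123 304 size 44 41
scene tall F x 0 y 46 box centre -4 45 size 45 38
side short F x -191 y 158 box centre -189 159 size 44 44
side short F x -127 y 287 box centre -126 288 size 36 24
side short F x -120 y 309 box centre -120 311 size 33 20
side tall F x -4 y 39 box centre -4 40 size 45 45
```

send_rows(
  linear=[
    [0.13,-0.2,0],
    [0.26,-0.4,0],
    [0.39,-0.6,0],
    [0.5,-0.8,0],
    [0.58,-0.94,0],
    [0.58,-0.94,0.1],
    [0.58,-0.94,0.3],
    [0.58,-0.94,0.455],
    [0.58,-0.94,0.455],
    [0.58,-0.94,0.455],
  ],
  turn=[0,0,0,0,0,0,0,0,0,0],
  gripper=1,
)

```text
time: 5.4
eef_pos: [0.4554, 0.1268, 0.0298]
eef_rot: [[0.03, 1.0, -0.003], [1.0, -0.03, -0.0], [-0.0, -0.003, -1.0]]
wrist_force: [-0.3, -0.4, 1.1]
gripper_width: 0.0852
gripper_force: 0.0
```

send_rows(
  linear=[
    [0,0,0],
    [0,0,0],
    [0,0,0],
    [0,0,0],
    [0,0,0],
    [0,0,0],
    [0,0,0],
  ],
  turn=[0,0,0,0,0,0,0],
  gripper=-1,
)

```text
time: 6.1
eef_pos: [0.4574, 0.127, 0.0314]
eef_rot: [[0.031, 1.0, 0.002], [1.0, -0.031, 0.0], [0.0, 0.002, -1.0]]
wrist_force: [-0.4, -0.8, 6.4]
gripper_width: 0.0432
gripper_force: 29.5
```

send_rows(
  linear=[
    [0.07,0.15,0],
    [0.13,0.3,0],
    [0.13,0.43,0],
    [0.13,0.55,0],
    [0.13,0.67,0],
    [0.13,0.8,0],
    [0.13,0.93,0],
    [0.13,0.93,0],
    [0.02,0.925,0],
    [-0.08,0.925,0],
  ],
  turn=[0,0,0,0,0,0,0,0,0,0],
)

```text
time: 7.1
eef_pos: [0.6418, 0.1068, 0.0316]
eef_rot: [[0.029, 1.0, 0.003], [1.0, -0.029, 0.003], [0.003, 0.003, -1.0]]
wrist_force: [4.4, 10.3, 8.8]
gripper_width: 0.0429
gripper_force: 33.1
```

send_rows(
  linear=[
    [-0.1,0,0],
    [-0.2,0,0],
    [-0.2,0,0],
  ],
  turn=[0,0,0],
)

```text
time: 7.4
eef_pos: [0.6415, 0.063, 0.0318]
eef_rot: [[0.033, 0.999, 0.004], [0.999, -0.033, -0.001], [-0.001, 0.004, -1.0]]
wrist_force: [6.2, -3.8, 0.2]
gripper_width: 0.0426
gripper_force: 32.9
```

send_rows(
  linear=[
    [0,0,0],
    [0,0,0],
    [0,0,0],
    [0,0,0],
    [0,0,-0.15],
    [0,0,-0.35],
    [0,0,-0.45],
    [0,0,-0.45],
  ],
  turn=[0,0,0,0,0,0,0,0],
  gripper=0.7,
)

```text
time: 8.2
eef_pos: [0.6417, 0.0656, 0.1237]
eef_rot: [[0.03, 1.0, 0.005], [1.0, -0.03, -0.0], [0.0, 0.005, -1.0]]
wrist_force: [0.7, -0.2, -0.7]
gripper_width: 0.0727
gripper_force: 0.0
```

```bash
python3 -c "
from h import *
tcp();cores('scene');cores('side')"
```

```text
TCP F [[ -3.5 105.7 123.7]] t 8.2 F [ 0.7 -0.2 -0.7] w 0.07271604212267094
scene short F x -121 y 304 box centre -121 304 size 44 42
scene short F x -2 y 117 box centre -2 117 size 43 44
scene tall F x -1 y 45 box centre -3 45 size 46 42
side short F x -124 y 303 box centre -126 305 size 34 26
side short F x -4 y 111 box centre -4 113 size 44 44
side tall F x -7 y 38 box centre -5 42 size 42 48
```

send_rows(
  linear=[
    [0.21,-0.13,0],
    [0.42,-0.26,0],
    [0.63,-0.39,0],
    [0.83,-0.52,0],
    [0.985,-0.6,0],
    [0.985,-0.6,0.1],
    [0.985,-0.6,0.3],
    [0.985,-0.6,0.455],
    [0.985,-0.6,0.455],
    [0.985,-0.6,0.455],
  ],
  turn=[0,0,0,0,0,0,0,0,0,0],
  gripper=1,
)

```text
time: 9.3
eef_pos: [0.5248, 0.2656, 0.0286]
eef_rot: [[0.03, 1.0, -0.003], [1.0, -0.03, -0.001], [-0.001, -0.003, -1.0]]
wrist_force: [-0.5, 0.1, -0.2]
gripper_width: 0.0854
gripper_force: 0.0
```

send_rows(
  linear=[
    [0,0,0],
    [0,0,0],
    [0,0,0],
    [0,0,0],
    [0,0,0],
    [0,0,0],
    [0,0,0],
  ],
  turn=[0,0,0,0,0,0,0],
  gripper=-1,
)

```text
time: 10.0
eef_pos: [0.5269, 0.2662, 0.0307]
eef_rot: [[0.031, 1.0, 0.002], [1.0, -0.031, 0.001], [0.001, 0.002, -1.0]]
wrist_force: [-0.4, 0.3, 6.5]
gripper_width: 0.0433
gripper_force: 29.8
```

```bash
python3 -c "
from h import *
tcp()"
```

```text
TCP F [[-124.4  302.6   30.7]] t 10.0 F [-0.4  0.3  6.5] w 0.04333121377741784
```

send_rows(
  linear=[
    [-0.15,0.07,0],
    [-0.3,0.14,0],
    [-0.45,0.14,0],
    [-0.605,0.14,0],
    [-0.605,0.14,0],
    [-0.605,0.27,0],
    [-0.605,0.4,0],
    [-0.605,0.53,0],
    [-0.605,0.61,0],
    [-0.605,0.61,0],
  ],
  turn=[0,0,0,0,0,0,0,0,0,0],
)

```text
time: 11.0
eef_pos: [0.6469, 0.1418, 0.0303]
eef_rot: [[0.031, 1.0, 0.004], [1.0, -0.031, 0.001], [0.001, 0.004, -1.0]]
wrist_force: [2.7, -1.1, 4.0]
gripper_width: 0.0429
gripper_force: 31.9
```

send_rows(
  linear=[
    [0,0,0],
    [0,0,0],
    [0,0,0],
    [0,0,0],
    [0,0,-0.15],
    [0,0,-0.4],
    [0,0,-0.65],
    [0,0,-0.9],
    [0,0,-0.9],
  ],
  turn=[0,0,0,0,0,0,0,0,0],
  gripper=0.7,
)

```text
time: 11.9
eef_pos: [0.6473, 0.1417, 0.2173]
eef_rot: [[0.03, 0.999, 0.011], [1.0, -0.03, 0.001], [0.002, 0.011, -1.0]]
wrist_force: [-0.2, 0.1, -0.5]
gripper_width: 0.0726
gripper_force: 0.0
```

```bash
python3 - <<'E'
from h import *
tcp();cores('scene');cores('side')
from bench import snapshot
for n in("scene","side"):
    P,_=cloud(snapshot(n)); f=Fm(P)
    q=f[(f[:,2]>40)&(f[:,2]<56)&(abs(f[:,0])<19)&(f[:,1]>208)&(f[:,1]<300)]; print("pusher",np.percentile(q[:,1],[1,50,99]))
E
```

```text
TCP F [[ -0.3 181.8 217.3]] t 11.9 F [-0.2  0.1 -0.5] w 0.07261459573807513
scene short F x -3 y 116 box centre -2 116 size 45 44
scene short F x -1 y 183 box centre -2 184 size 44 43
scene tall F x -3 y 45 box centre -4 44 size 46 44
side short F x -4 y 111 box centre -2 112 size 45 45
side short F x -3 y 177 box centre -2 178 size 45 45
side tall F x -7 y 39 box centre -4 42 size 45 45
pusher [229.35006598 236.69581903 246.61262709]
pusher [222.31980631 229.05746858 244.14011809]
```

All three cores stand in single file at y≈42, 114 and 180, with the pusher at about 227, so the crank angle is about 1.8. A vertical tool won't fit under the lamp, so I'll push the handle past the top of its circle with the side of the far finger. I'll grip it normally on the lower part.

send_rows(
  linear=[
    [0,-0.2,0],
    [0,-0.4,0],
    [-0.1,-0.494,0],
    [-0.3,-0.494,0],
    [-0.5,-0.494,0],
    [-0.7,-0.494,0],
    [-0.9,-0.494,0],
    [-0.9,-0.494,0],
  ],
  turn=[0,0,0,0,0,0,0,0],
  gripper=1,
)

```text
time: 12.9
eef_pos: [0.5387, -0.0396, 0.2077]
eef_rot: [[0.035, 0.999, -0.003], [0.999, -0.035, -0.001], [-0.001, -0.003, -1.0]]
wrist_force: [-0.0, 1.6, -0.5]
gripper_width: 0.0854
gripper_force: 0.0
```

```bash
python3 - <<'E'
from h import *
from bench import snapshot,sense
tcp(); print(sense()["joint_positions"])
a=np.array([-.616,0,.788]); e2=np.array([.788,0,.616])
from scipy.optimize import least_squares
A=[]
for n,b in(("scene",2),("side",-3)):
    P,_=cloud(snapshot(n)); f=Fm(P)-[0,b,0]; d=f-[-60,-160,150]
    w=d@a;u=d[:,1];v=d@e2; m=(w>22)&(w<52)&(abs(np.hypot(u,v)-50)<13)
    q=np.c_[u,v][m]
    r=least_squares(lambda t:np.hypot(q[:,0]-t[0],q[:,1]-t[1])-11,[-10,49],loss="soft_l1"); print(n,m.sum(),r.x,np.arctan2(r.x[1],r.x[0])); A.append(q)
q=np.vstack(A);r=least_squares(lambda t:np.hypot(q[:,0]-50*np.cos(t[0]),q[:,1]-50*np.sin(t[0]))-11,[1.8],loss="soft_l1"); print("theta",r.x)
d=snapshot("wrist"); cv2.imwrite("pics/w1.png",d["color"][:,:,::-1])
E
```

```text
TCP F [[-103.3   -2.7  207.7]] t 12.9 F [-0.   1.6 -0.5] w 0.0854497307321429
[-2.07952410e-01  3.35617784e-01 -1.53020754e-01  1.08468861e+00
 -1.24023519e-03  1.39771333e+00]
scene 46 [-12.78346364  49.21839144] 1.824910909853358
side 73 [-8.93250949 49.16431512] 1.750522693304917
theta [1.76301884]
```

View pics/w1.png

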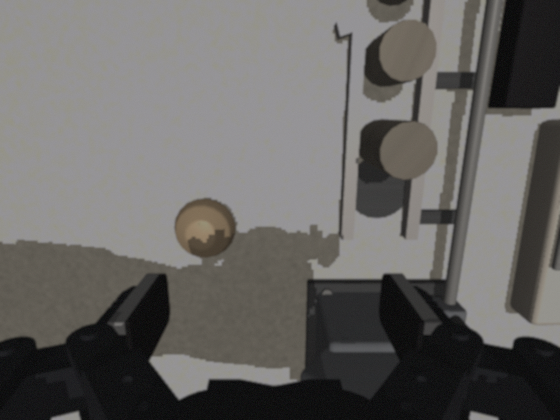

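The wrist view shows the fingers at (150,300) and (410,300) with the gearbox below and the tall core at (408,150), and nothing is in the way. I'll move the far finger to the handle's +y side.

send_rows(
  linear=[
    [-0.15,0,0],
    [-0.3,0,0],
    [-0.5,0,0.05],
    [-0.67,0,0.08],
    [-0.67,0,0.08],
    [-0.67,0,0.08],
  ],
  turn=[0,0,0,0,0,0],
)

```text
time: 13.65
eef_pos: [0.5355, -0.1686, 0.1926]
eef_rot: [[0.03, 1.0, -0.001], [1.0, -0.03, 0.001], [0.001, -0.001, -1.0]]
wrist_force: [-0.7, 0.7, 0.3]
gripper_width: 0.0851
gripper_force: 0.0
```

```bash
python3 - <<'E'
from h import *
from bench import snapshot
tcp()
d=snapshot("scene");c=snapshot("side")
A=cv2.resize(d["color"][140:280,170:370],None,fx=2,fy=2);B=cv2.resize(c["color"][140:280,220:420],None,fx=2,fy=2)
cv2.imwrite("pics/c2.png",np.hstack([A,B])[:,:,::-1])
E
```

```text
TCP F [[-102.5 -131.8  192.6]] t 13.65 F [-0.7  0.7  0.3] w 0.08508710355761605
```

View pics/c2.png

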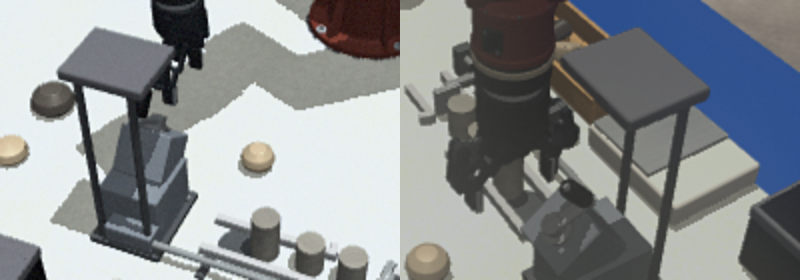

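send_rows(
  linear=[
    [-0.07,0.015,0],
    [-0.1,0.01,0.004],
    [-0.125,0.005,0.008],
    [-0.168,-0.014,0.022],
    [-0.19,-0.025,0.032],
    [-0.207,-0.038,0.042],
    [-0.22,-0.05,0.05],
    [-0.232,-0.06,0.06],
    [-0.26,-0.085,0.078],
    [-0.26,-0.085,0.078],
  ],
  turn=[0,0,0,0,0,0,0,0,0,0],
)

```text
time: 14.75
eef_pos: [0.5159, -0.2188, 0.1767]
eef_rot: [[0.029, 1.0, -0.002], [1.0, -0.029, 0.005], [0.005, -0.002, -1.0]]
wrist_force: [0.8, 9.5, -1.6]
gripper_width: 0.0854
gripper_force: 4.7
```

```bash
cat >> h.py <<'E'
def theta():
    from bench import snapshot
    from scipy.optimize import least_squares
    a=np.array([-.616,0,.788]); e2=np.array([.788,0,.616])
    for n,b in(("scene",2),("side",-3)):
        P,_=cloud(snapshot(n)); f=Fm(P)-[0,b,0]
        q=f[(f[:,2]>40)&(f[:,2]<56)&(abs(f[:,0]+7)<10)&(f[:,1]>60)&(f[:,1]<300)]
        q=f[(f[:,2]>26)&(f[:,2]<56)&(f[:,0]>25)&(f[:,0]<50)&(f[:,1]>60)&(f[:,1]<300)]
        print(n,"carriage y",np.percentile(q[:,1],[2,50,98]).round(1) if len(q)>10 else len(q))
        d=f-[-60,-160,150]; w=d@a;u=d[:,1];v=d@e2; m=(w>22)&(w<56)&(abs(np.hypot(u,v)-50)<14)
        if m.sum()<15: print(n,"few handle points",m.sum()); continue
        I=np.histogram(np.arctan2(v[m],u[m])%(2*np.pi),bins=40,range=(0,6.2832))[0]
        print(n,m.sum(),{round(i*.157+.08,2):int(k) for i,k in enumerate(I) if k>3})
E
python3 -c "
from h import *
tcp();theta()"
```

```text
TCP F [[-120.6 -182.5  176.7]] t 14.75 F [ 0.8  9.5 -1.6] w 0.08540552785887867
scene carriage y [223.9 229.  234.8]
scene few handle points 8
side carriage y [223.7 228.3 237. ]
side 113 {2.28: 6, 2.44: 22, 2.59: 45, 2.75: 40}
```

send_rows(
  linear=[
    [0.05,0,0],
    [0.05,0,-0.15],
    [0.05,0,-0.3],
    [-0.1,0,-0.3],
    [-0.1075,0,-0.3],
    [-0.1075,0,-0.3],
    [-0.1075,0,-0.3],
    [-0.1075,0,-0.3],
    [-0.1075,0,-0.3],
    [-0.1075,0,-0.3],
  ],
  turn=[0,-0.047,-0.094,-0.141,-0.188,-0.235,-0.282,-0.329,-0.376,-0.423],
)

```text
time: 15.85
eef_pos: [0.5167, -0.2425, 0.2379]
eef_rot: [[-0.965, 0.263, 0.0], [0.263, 0.965, -0.001], [-0.001, -0.001, -1.0]]
wrist_force: [-0.5, -0.3, -0.7]
gripper_width: 0.0856
gripper_force: 0.0
```

send_rows(
  linear=[
    [0,0,0],
    [0,0,0],
    [0,0,0],
  ],
  turn=[-0.045,-0.077,-0.077],
)

```text
time: 16.15
eef_pos: [0.5166, -0.2425, 0.2379]
eef_rot: [[-1.0, 0.029, 0.0], [0.029, 1.0, -0.001], [-0.0, -0.001, -1.0]]
wrist_force: [-0.0, 0.1, 0.9]
gripper_width: 0.0858
gripper_force: 0.0
```

```bash
python3 -c "
from h import *
from bench import sense
tcp();theta();s=sense();print(s['eef_rot'].round(3),s['joint_positions'])"
```

```text
TCP F [[-119.1 -206.2  237.9]] t 16.15 F [-0.   0.1  0.9] w 0.08582101416906267
scene carriage y [223.4 229.7 235. ]
scene few handle points 8
side carriage y [223.4 227.8 236.4]
side 48 {2.59: 20, 2.75: 26}
[[-0.999  0.033  0.   ]
 [ 0.033  0.999 -0.   ]
 [-0.    -0.    -1.   ]] [-5.66801576e-01  3.74550580e-01 -1.50997701e-02  1.18072114e+00
 -2.59026925e-04 -5.33323887e-01]
```

send_rows(
  linear=[
    [-0.1,0,0],
    [-0.205,0,0],
    [-0.205,0,0.1],
    [-0.205,0,0.2],
    [-0.205,0,0.285],
    [-0.205,0,0.285],
  ],
  turn=[0,0,0,0,0,0],
)

```text
time: 16.85
eef_pos: [0.5562, -0.243, 0.1785]
eef_rot: [[-0.999, 0.033, -0.003], [0.033, 0.999, 0.002], [0.004, 0.002, -1.0]]
wrist_force: [-0.4, 0.0, 0.3]
gripper_width: 0.0858
gripper_force: 0.0
```

send_rows(
  linear=[
    [0,0,0],
    [0,0,0],
    [0,0,0],
    [0,0,0],
    [0,0,0],
    [0,0,0],
    [0,0,0],
    [0,0,0],
  ],
  turn=[0,0,0,0,0,0,0,0],
  gripper=-1,
  grip_force=50,
)

```text
time: 17.65
eef_pos: [0.5572, -0.2426, 0.1813]
eef_rot: [[-1.0, 0.03, -0.0], [0.03, 1.0, 0.002], [0.0, 0.002, -1.0]]
wrist_force: [-1.7, 6.1, 5.3]
gripper_width: 0.0203
gripper_force: 48.6
```

```bash
python3 -c "
from h import *
tcp()"
```

```text
TCP F [[ -78.6 -205.1  181.3]] t 17.65 F [-1.7  6.1  5.3] w 0.020304710414554075
```

Handle gripped. The next script works out the circle rows.

```bash
cat >> h.py <<'E'
def arc(t0,t1,n):
    t=np.linspace(t0,t1,n+1)[1:]; du=50*(np.cos(t)-np.cos(t0)); dv=50*(np.sin(t)-np.sin(t0))
    print([[round(float(-.788*b/200),3),round(float(a/200),3),round(float(-.616*b/200),3)] for a,b in zip(du,dv)])
E
python3 -c "
from h import *
arc(2.69,4.69,10);arc(4.69,6.69,10)"
```

```text
[[0.037, -0.017, 0.029], [0.076, -0.025, 0.059], [0.115, -0.022, 0.09], [0.153, -0.01, 0.12], [0.189, 0.012, 0.147], [0.22, 0.042, 0.172], [0.246, 0.079, 0.192], [0.266, 0.122, 0.208], [0.278, 0.17, 0.217], [0.283, 0.219, 0.221]]
[[-0.003, 0.05, -0.002], [-0.014, 0.098, -0.011], [-0.032, 0.142, -0.025], [-0.057, 0.181, -0.044], [-0.087, 0.213, -0.068], [-0.121, 0.237, -0.095], [-0.159, 0.251, -0.124], [-0.198, 0.256, -0.155], [-0.237, 0.25, -0.186], [-0.275, 0.235, -0.215]]
```

send_rows(
  linear=[
    [0.037,-0.017,0.029],
    [0.076,-0.025,0.059],
    [0.115,-0.022,0.09],
    [0.153,-0.01,0.12],
    [0.189,0.012,0.147],
    [0.22,0.042,0.172],
    [0.246,0.079,0.192],
    [0.266,0.122,0.208],
    [0.278,0.17,0.217],
    [0.283,0.219,0.221],
  ],
  turn=[0,0,0,0,0,0,0,0,0,0],
)

```text
time: 18.65
eef_pos: [0.5004, -0.1997, 0.1363]
eef_rot: [[-0.999, 0.033, -0.003], [0.033, 0.999, -0.003], [0.003, -0.003, -1.0]]
wrist_force: [-5.5, -7.5, -1.7]
gripper_width: 0.0204
gripper_force: 48.9
```

```bash
python3 -c "
from h import *
tcp();theta();cores('scene')"
```

```text
TCP F [[-136.7 -163.9  136.3]] t 18.65 F [-5.5 -7.5 -1.7] w 0.02039189755322667
scene carriage y [198.8 205.3 210.8]
scene 106 {4.32: 14, 4.48: 14, 4.63: 21, 4.79: 29, 4.95: 23}
side carriage y 0
side 21 {4.32: 11, 4.48: 5}
scene short F x -2 y 116 box centre -3 116 size 44 45
scene short F x 0 y 172 box centre -2 174 size 47 45
scene tall F x -2 y 45 box centre -2 46 size 43 43
```

send_rows(
  linear=[
    [-0.003,0.05,-0.002],
    [-0.014,0.098,-0.011],
    [-0.032,0.142,-0.025],
    [-0.057,0.181,-0.044],
    [-0.087,0.213,-0.068],
    [-0.121,0.237,-0.095],
    [-0.159,0.251,-0.124],
    [-0.198,0.256,-0.155],
    [-0.237,0.25,-0.186],
    [-0.275,0.235,-0.215],
  ],
  turn=[0,0,0,0,0,0,0,0,0,0],
)

```text
time: 19.8
eef_pos: [0.5563, -0.152, 0.1788]
eef_rot: [[-1.0, 0.031, -0.005], [0.03, 1.0, 0.002], [0.005, 0.001, -1.0]]
wrist_force: [-8.2, 1.1, -2.5]
gripper_width: 0.0201
gripper_force: 49.3
```

```bash
python3 -c "
from h import *
tcp();theta();cores('scene');cores('side')"
```

```text
TCP F [[ -82.2 -114.5  178.8]] t 19.8 F [-8.2  1.1 -2.5] w 0.02005952207484929
scene carriage y [174.3 180.5 186.4]
scene 103 {0.24: 12, 0.39: 25, 0.55: 46, 0.71: 17}
side carriage y [175.5 183.5 188.9]
side 50 {0.08: 19, 0.24: 7, 0.39: 5, 0.55: 9, 6.2: 10}
scene short F x -1 y 128 box centre -2 128 size 47 91
scene tall F x -3 y 44 box centre -3 44 size 46 44
side short F x -9 y 122 box centre -4 120 size 44 85
```

send_rows(
  linear=[
    [-0.016,-0.01,-0.012],
    [-0.031,-0.021,-0.024],
    [-0.031,-0.021,-0.024],
    [-0.031,-0.021,-0.024],
  ],
  turn=[0,0,0,0],
)

```text
time: 20.4
eef_pos: [0.5629, -0.1568, 0.184]
eef_rot: [[-1.0, 0.031, -0.004], [0.031, 1.0, 0.001], [0.004, 0.001, -1.0]]
wrist_force: [-7.1, 2.3, 1.0]
gripper_width: 0.0201
gripper_force: 49.5
```

```bash
python3 -c "
from h import *
tcp()"
```

```text
TCP F [[ -75.6 -119.1  184. ]] t 20.4 F [-7.1  2.3  1. ] w 0.020086781985269996
```

send_rows(
  linear=[
    [0,0,0],
    [0,0,0],
    [0,0,0],
    [0.02,0,-0.05],
    [0.04,0,-0.2],
    [0.1,0,-0.35],
    [0.25,0,-0.35],
    [0.25,0,-0.35],
  ],
  turn=[0,0,0,0,0,0,0,0],
  gripper=1,
)

```text
time: 21.2
eef_pos: [0.5126, -0.1557, 0.2561]
eef_rot: [[-1.0, 0.031, 0.001], [0.031, 1.0, -0.001], [-0.001, -0.001, -1.0]]
wrist_force: [-0.3, 0.9, -0.4]
gripper_width: 0.0853
gripper_force: 0.0
```

```bash
python3 -c "
from h import *
tcp();theta()"
```

```text
TCP F [[-125.8 -119.5  256.1]] t 21.2 F [-0.3  0.9 -0.4] w 0.08525488646187228
scene carriage y [172.1 177.9 183.6]
scene 84 {0.55: 23, 0.71: 38, 0.86: 22}
side carriage y 0
side 100 {0.39: 4, 0.55: 20, 0.71: 53, 0.86: 23}
```

send_rows(
  linear=[
    [0,0.05,0],
    [0,0.1,0],
    [0,0.158,0],
    [0,0.158,0],
    [0,0.158,0],
    [0,0.158,0],
    [0,0.158,0],
    [0,0.158,0],
    [0,0.158,0],
    [0,0.158,0],
  ],
  turn=[0.047,0.094,0.141,0.188,0.235,0.282,0.329,0.376,0.423,0.47],
)

```text
time: 22.3
eef_pos: [0.5164, -0.1243, 0.2541]
eef_rot: [[-0.058, 0.998, -0.0], [0.998, 0.058, 0.0], [0.0, -0.0, -1.0]]
wrist_force: [0.1, 0.6, 0.6]
gripper_width: 0.0854
gripper_force: 0.0
```

send_rows(
  linear=[
    [0,0,0],
    [0,0,0],
  ],
  turn=[0.03,0.03],
)

```text
time: 22.5
eef_pos: [0.5164, -0.1243, 0.2541]
eef_rot: [[0.032, 1.0, -0.0], [1.0, -0.032, 0.0], [0.0, -0.0, -1.0]]
wrist_force: [0.5, -0.3, 0.3]
gripper_width: 0.0857
gripper_force: 0.0
```

```bash
python3 -c "
from h import *
from bench import sense
tcp();print(sense()['eef_rot'].round(3))"
```

```text
TCP F [[-123.   -88.1  254.1]] t 22.5 F [ 0.5 -0.3  0.3] w 0.08566060879713214
[[ 0.032  1.    -0.   ]
 [ 1.    -0.032  0.   ]
 [ 0.    -0.    -1.   ]]
```

send_rows(
  linear=[
    [0,0.05,0.1],
    [0,0.05,0.25],
    [0,0.05,0.37],
    [0,0.05,0.37],
    [0,0.05,0.37],
  ],
  turn=[0,0,0,0,0],
)

```text
time: 23.0
eef_pos: [0.5259, -0.1246, 0.1807]
eef_rot: [[0.029, 1.0, -0.0], [1.0, -0.029, 0.0], [0.0, -0.0, -1.0]]
wrist_force: [0.5, -0.4, -0.1]
gripper_width: 0.0855
gripper_force: 0.0
```

```bash
cat >> h.py <<'E'
def push(t0,t1,n,lead=2):
    from bench import sense
    p=Fm(sense()["eef_pos"])[0]; t=np.linspace(t0,t1,n)
    v=50*np.sin(t)-49.1; T=np.c_[-99+.788*v,-138+50*np.cos(t)-lead,192.6+.616*v]-p
    print([[round(float(a[1])/200,3),round(float(a[0])/200,3),round(float(-a[2])/200,3)] for a in T])
E
python3 -c "
from h import *
tcp();push(.63,1.53,10);"
```

```text
TCP F [[-113.4  -88.   180.7]] t 23.0 F [ 0.5 -0.4 -0.1] w 0.08550712841176851
[[-0.058, -0.005, 0.001], [-0.074, 0.01, -0.011], [-0.091, 0.024, -0.022], [-0.11, 0.037, -0.032], [-0.131, 0.048, -0.04], [-0.153, 0.057, -0.048], [-0.176, 0.064, -0.054], [-0.2, 0.07, -0.058], [-0.225, 0.074, -0.061], [-0.25, 0.076, -0.062]]
```

send_rows(
  linear=[
    [-0.058,-0.005,0.001],
    [-0.074,0.01,-0.011],
    [-0.091,0.024,-0.022],
    [-0.11,0.037,-0.032],
    [-0.131,0.048,-0.04],
    [-0.153,0.057,-0.048],
    [-0.176,0.064,-0.054],
    [-0.2,0.07,-0.058],
    [-0.225,0.074,-0.061],
    [-0.25,0.076,-0.062],
  ],
  turn=[0,0,0,0,0,0,0,0,0,0],
)

```text
time: 24.0
eef_pos: [0.5401, -0.1747, 0.194]
eef_rot: [[0.028, 1.0, 0.002], [1.0, -0.028, 0.002], [0.002, 0.002, -1.0]]
wrist_force: [1.5, 6.9, 0.3]
gripper_width: 0.0853
gripper_force: 3.6
```

```bash
python3 -c "
from h import *
tcp();theta();cores('scene');push(1.62,2.70,10,3)"
```

```text
TCP F [[ -97.8 -137.7  194. ]] t 24.0 F [1.5 6.9 0.3] w 0.08532331347386292
scene carriage y [160.6 167.  172.3]
scene 98 {1.02: 10, 1.18: 8, 1.34: 19, 1.49: 38, 1.65: 21}
side carriage y 1
side 140 {1.02: 14, 1.18: 10, 1.34: 8, 1.49: 14, 1.65: 59, 1.81: 33}
scene short F x -2 y 113 box centre -2 112 size 49 91
scene tall F x -3 y 45 box centre -4 44 size 45 43
[[-0.026, -0.003, 0.004], [-0.056, -0.005, 0.006], [-0.085, -0.01, 0.011], [-0.113, -0.019, 0.017], [-0.14, -0.029, 0.025], [-0.165, -0.042, 0.035], [-0.187, -0.058, 0.048], [-0.208, -0.075, 0.061], [-0.225, -0.094, 0.076], [-0.24, -0.115, 0.092]]
```

Works well, with the handle near the top. Continuing.

send_rows(
  linear=[
    [-0.026,-0.003,0.004],
    [-0.056,-0.005,0.006],
    [-0.085,-0.01,0.011],
    [-0.113,-0.019,0.017],
    [-0.14,-0.029,0.025],
    [-0.165,-0.042,0.035],
    [-0.187,-0.058,0.048],
    [-0.208,-0.075,0.061],
    [-0.225,-0.094,0.076],
    [-0.24,-0.115,0.092],
  ],
  turn=[0,0,0,0,0,0,0,0,0,0],
)

```text
time: 25.15
eef_pos: [0.5147, -0.2206, 0.1751]
eef_rot: [[0.028, 1.0, 0.001], [1.0, -0.028, 0.004], [0.004, 0.001, -1.0]]
wrist_force: [-0.9, 15.4, 1.2]
gripper_width: 0.0854
gripper_force: 7.5
```

```bash
python3 -c "
from h import *
tcp()"
```

```text
TCP F [[-121.7 -184.3  175.1]] t 25.15 F [-0.9 15.4  1.2] w 0.08543632436990863
```

send_rows(
  linear=[
    [0.05,0,0],
    [0.05,0,-0.15],
    [0.05,0,-0.3],
    [-0.1,0,-0.3],
    [-0.105,0,-0.3],
    [-0.105,0,-0.3],
    [-0.105,0,-0.3],
    [-0.105,0,-0.3],
    [-0.105,0,-0.3],
    [-0.105,0,-0.3],
  ],
  turn=[0,-0.047,-0.094,-0.141,-0.188,-0.235,-0.282,-0.329,-0.376,-0.423],
)

```text
time: 26.15
eef_pos: [0.5147, -0.2442, 0.2356]
eef_rot: [[-0.965, 0.263, 0.002], [0.263, 0.965, -0.002], [-0.002, -0.001, -1.0]]
wrist_force: [-0.0, 0.2, 0.3]
gripper_width: 0.0851
gripper_force: 0.0
```

send_rows(
  linear=[
    [0,0,0],
    [0,0,0],
    [0,0,0],
  ],
  turn=[-0.045,-0.077,-0.077],
)

```text
time: 26.45
eef_pos: [0.5148, -0.2441, 0.2355]
eef_rot: [[-1.0, 0.029, 0.002], [0.029, 1.0, -0.002], [-0.002, -0.002, -1.0]]
wrist_force: [0.0, 0.2, -1.2]
gripper_width: 0.0854
gripper_force: 0.0
```

```bash
python3 -c "
from h import *
tcp();theta();cores('scene')"
```

```text
TCP F [[-121.  -207.8  235.5]] t 26.45 F [ 0.   0.2 -1.2] w 0.08541668095694274
scene carriage y [147.4 153.8 159. ]
scene few handle points 7
side carriage y 10
side 45 {2.59: 13, 2.75: 25, 2.91: 6}
scene short F x -1 y 100 box centre -0 101 size 45 96
scene tall F x -3 y 34 box centre -5 33 size 50 44
```

send_rows(
  linear=[
    [-0.1,0.008,0],
    [-0.21,0.008,0],
    [-0.21,0.008,0.1],
    [-0.21,0.008,0.2],
    [-0.21,0.008,0.28],
    [-0.21,0.008,0.28],
  ],
  turn=[0,0,0,0,0,0],
)

```text
time: 27.2
eef_pos: [0.5552, -0.2424, 0.1764]
eef_rot: [[-0.999, 0.032, -0.003], [0.032, 0.999, 0.002], [0.003, 0.002, -1.0]]
wrist_force: [-0.7, -0.1, 0.3]
gripper_width: 0.0853
gripper_force: 0.0
```

send_rows(
  linear=[
    [0,0,0],
    [0,0,0],
    [0,0,0],
    [0,0,0],
    [0,0,0],
    [0,0,0],
    [0,0,0],
    [0,0,0],
  ],
  turn=[0,0,0,0,0,0,0,0],
  gripper=-1,
  grip_force=50,
)

```text
time: 28.0
eef_pos: [0.5565, -0.2429, 0.1789]
eef_rot: [[-1.0, 0.03, 0.001], [0.03, 1.0, -0.0], [-0.001, -0.0, -1.0]]
wrist_force: [-2.3, 2.2, 5.6]
gripper_width: 0.0202
gripper_force: 48.6
```

```bash
python3 -c "
from h import *
tcp();arc(2.74,4.74,10)"
```

```text
TCP F [[ -79.3 -205.3  178.9]] t 28.0 F [-2.3  2.2  5.6] w 0.02019802504660184
[[0.038, -0.015, 0.029], [0.077, -0.02, 0.06], [0.116, -0.015, 0.091], [0.153, -0.0, 0.12], [0.188, 0.024, 0.147], [0.218, 0.056, 0.17], [0.243, 0.095, 0.19], [0.261, 0.139, 0.204], [0.271, 0.187, 0.212], [0.274, 0.237, 0.214]]
```

send_rows(
  linear=[
    [0.038,-0.015,0.029],
    [0.077,-0.02,0.06],
    [0.116,-0.015,0.091],
    [0.153,0,0.12],
    [0.188,0.024,0.147],
    [0.218,0.056,0.17],
    [0.243,0.095,0.19],
    [0.261,0.139,0.204],
    [0.271,0.187,0.212],
    [0.274,0.237,0.214],
  ],
  turn=[0,0,0,0,0,0,0,0,0,0],
)

```text
time: 29.0
eef_pos: [0.5005, -0.1953, 0.1346]
eef_rot: [[-0.999, 0.033, -0.005], [0.033, 0.999, -0.003], [0.005, -0.003, -1.0]]
wrist_force: [-6.2, -8.0, -3.5]
gripper_width: 0.0204
gripper_force: 48.9
```

```bash
python3 - <<'E'
from h import *
from bench import snapshot
tcp();cores('scene');cores('side');theta()
arc(4.74,5.24,4)
d=snapshot("scene");c=snapshot("side")
A=cv2.resize(d["color"][230:310,230:340],None,fx=3.6,fy=3.6,interpolation=cv2.INTER_CUBIC);B=cv2.resize(c["color"][190:270,230:340],None,fx=3.6,fy=3.6,interpolation=cv2.INTER_CUBIC)
cv2.imwrite("pics/c3.png",np.hstack([A,B])[:,:,::-1])
E
```

```text
TCP F [[-136.7 -159.5  134.6]] t 29.0 F [-6.2 -8.  -3.5] w 0.020367373006247844
scene short F x -2 y 80 box centre -2 82 size 49 109
scene tall F x 1 y 11 box centre -0 10 size 39 44
scene carriage y [122.1 128.5 133.9]
scene 109 {4.32: 7, 4.48: 11, 4.63: 13, 4.79: 23, 4.95: 39, 5.1: 15}
side carriage y 0
side 20 {4.32: 8, 4.95: 7}
[[-0.002, 0.031, -0.002], [-0.007, 0.062, -0.006], [-0.016, 0.091, -0.012], [-0.027, 0.119, -0.021]]
```

View pics/c3.png

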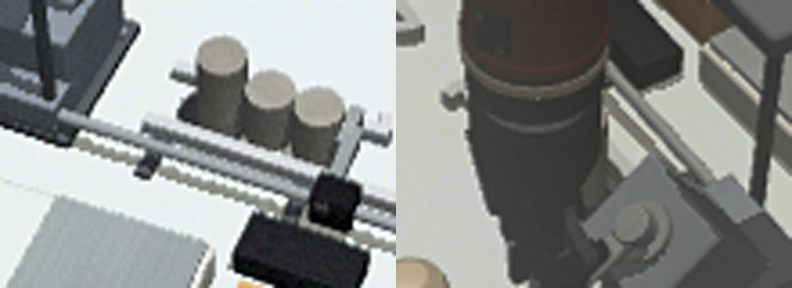

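The row is closed up, with the tall core at (222,70) leading and the pusher touching the last core. The crank angle from the TCP is about 11.0, so about 0.66 rad remains.

```bash
python3 -c "
from h import *
arc(4.74,5.40,5)"
```

```text
[[-0.002, 0.033, -0.002], [-0.008, 0.065, -0.006], [-0.017, 0.096, -0.014], [-0.03, 0.125, -0.023], [-0.045, 0.152, -0.035]]
```

send_rows(
  linear=[
    [-0.002,0.033,-0.002],
    [-0.008,0.065,-0.006],
    [-0.017,0.096,-0.014],
    [-0.03,0.125,-0.023],
    [-0.045,0.152,-0.035],
    [-0.045,0.152,-0.035],
    [-0.045,0.152,-0.035],
  ],
  turn=[0,0,0,0,0,0,0],
)

```text
time: 30.0
eef_pos: [0.5112, -0.1637, 0.1419]
eef_rot: [[-1.0, 0.031, -0.003], [0.031, 1.0, -0.0], [0.003, -0.0, -1.0]]
wrist_force: [-5.2, -1.6, 1.0]
gripper_width: 0.0204
gripper_force: 49.4
```

```bash
python3 -c "
from h import *
tcp();cores('scene');theta()
p=Fm(__import__('bench').sense()['eef_pos'])[0];u=p[1]+160;print('theta',2*np.pi*2-np.arccos(u/50))"
```

```text
TCP F [[-126.9 -127.6  141.9]] t 30.0 F [-5.2 -1.6  1. ] w 0.020373865940831203
scene short F x -1 y 63 box centre -2 47 size 47 126
scene tall F x -1 y 1 box centre -2 2 size 43 43
scene carriage y [114.1 119.7 125.9]
scene 103 {4.95: 7, 5.1: 4, 5.26: 4, 5.42: 15, 5.58: 61, 5.73: 10}
side carriage y 0
side 48 {4.95: 37, 5.1: 4}
theta 11.699924863343213
```

send_rows(
  linear=[
    [0,0,0],
    [0,0,0],
    [0,0,0],
    [0,0,-0.1],
    [0,0,-0.3],
    [0.1,0,-0.5],
    [0.3,0,-0.6],
    [0.5,0,-0.6],
    [0.5,0,-0.6],
  ],
  turn=[0,0,0,0,0,0,0,0,0],
  gripper=1,
)

```text
time: 31.05
eef_pos: [0.4095, -0.1601, 0.2633]
eef_rot: [[-1.0, 0.031, -0.001], [0.031, 1.0, -0.0], [0.001, -0.0, -1.0]]
wrist_force: [-0.1, -1.6, -1.1]
gripper_width: 0.0853
gripper_force: 0.0
```

```bash
python3 - <<'E'
from h import *
from bench import snapshot
tcp();cores('scene');cores('side');theta()
c=snapshot("side");d=snapshot("scene")
A=cv2.resize(c["color"][190:270,210:320],None,fx=3.6,fy=3.6,interpolation=cv2.INTER_CUBIC);B=cv2.resize(d["color"][200:310,220:371],(396,288),interpolation=cv2.INTER_CUBIC)
cv2.imwrite("pics/c4.png",np.hstack([A,B])[:,:,::-1])
E
```

```text
TCP F [[-228.8 -127.1  263.3]] t 31.05 F [-0.1 -1.6 -1.1] w 0.08534376740744812
scene short F x -1 y 67 box centre -3 68 size 46 97
scene tall F x -3 y 1 box centre -4 0 size 45 45
side short F x -6 y 65 box centre -2 64 size 47 83
side tall F x -6 y -6 box centre -4 -4 size 45 45
scene carriage y [114.5 120.7 125.4]
scene 74 {5.42: 17, 5.58: 42, 5.73: 13}
side carriage y [114.1 118.7 128.9]
side 100 {5.26: 48, 5.42: 28, 5.58: 23}
```

View pics/c4.png

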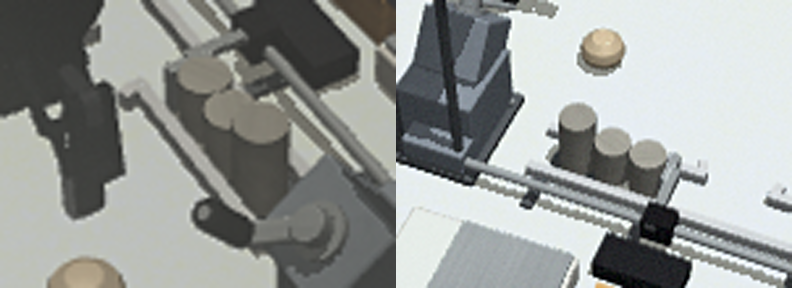

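The tall core (left view about (262,160)) stands at feeder y ≈ −1 ± 1 mm, with the row touching the pusher and the robot clear of everything. Handing in.

```bash
python3 -c "
from bench import close_job
print(close_job())"
```

```text
the job is handed in; nothing more can be done
None
```

The job is handed in at about 31 s: the three cores are in single file with the tall one leading, and the crank closed up the row. By my measurements the tall core is about 1 mm past plate centre along the track and about 3 mm off it across; I did not check the plate's dark rim up close.

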